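Check the pass box's inner gate by touch, then open its outer door

TASK

Make sure by touch that the blasting cabinet's inner gate is shut: push the gate's tab towards shut until you feel it squeeze its rubber seal, whether or not it already looks shut. Only then lift the draw latch's lever up past its centre so that its hook comes free, and swing the outer door wide open. Leave the gate shut, the latch undone, the outer door standing open, and the other things where they are.

Things in the scene. Friction and masses are not known exactly. Their poses are not given: they have to be found in the camera images.
- passbox: The pass box: a white metal tunnel, 170 mm wide (its x) and 350 mm long (its y, from -190 at the outer door to +160 at the cabinet), roof top at z = 140. Origin: on the bench, on the tunnel's centre line. +y runs to the blasting cabinet, +x away from the robot, z up. Fixed; turned up to 0.2 rad. All offsets below are mm in this frame.
- cabinet_side (a point): Where the tunnel meets the white blasting cabinet fixed to it: x = 0, y = +160, z = 140. The cabinet is 300 mm high and spans x = -130 to +220, y = +160 to +520.
- gate_tab (a point): Top edge centre of the push face of the inner gate's tab: aluminium, 12 (x) x 32 (y) x 44 mm, standing out of a cross slot in the roof at y = +30, from z = 146 to 190. This point is on the face that looks to -x, at z = 190; x = +29 when the gate is shut. The gate slides along x and shuts towards +x.
- gate (a joint): How far the inner gate is open, m: 0 is shut, up to 0.05 open towards -x (its plate then sticks out of the tunnel's near side by about as much). Starts anywhere from shut to 0.045. Slides with about 1.2 N of friction and stays where it is left.
- seal (a joint): Squeeze of the gate's rubber seal, m, 0 to 0.004. With the gate shut, pushing its tab on towards +x meets the sprung seal: it gives from 3 N, 2 mm at 5 N, 4 mm (solid) at 7 N; let go, it springs back to 0 and the gate stays shut. A gate still open just slides and squeezes nothing: that is how the hand tells.
- latch_ball (a point): Centre of the 26 mm black ball at the end of the draw latch's lever. The lever pivots about a line along x through x = -20, y = -135, z = 162; the ball's centre is 75 mm from the pivot. Latched, the lever leans 15 degrees above +y (ball at y = -63, z = 181, with nothing beside it).
- latch (a joint): Lever angle, rad: 0 latched, growing as the ball is lifted up and over towards -y. 1.31 is upright (the centre): short of it the lever falls back, past it it falls on by its own weight to its stop at 1.95 and stays. The hook over the outer door's keeper rises with it and is clear only past the centre. Needs under 1.5 N at the ball.
- door_post (a point): Top of the outer door's pull: an upright 12 mm round steel post, from z = 74 to z = 206, so it stands 66 mm above the roof; when the door is shut it is at x = +60, y = -220, with its axis 24 mm outside the door's mid-plane. Above the roof there is free room behind it (towards +y).
- door_hinge (a point): The outer door's upright hinge line, at x = -85, y = -196; this point is at z = 140. The door (170 mm wide, 12 mm thick, up to z = 138) covers the tunnel's -y end. The small keeper that the hook holds stands on its top edge up to z = 168.
- outer_door (a joint): Outer door angle, rad: 0 shut, up to 1.75; opening, the post swings from +x towards -y and then -x (clockwise seen from above) about the hinge at 147 mm. It turns stiffly (about 1 N at the post) and stays where it is left.
- roof_model: A plaster jaw model, 60 x 55 x 28 mm, standing on the pass box's roof near the cabinet. Origin: centre of its underside.
- chamber_model: The same kind of plaster jaw model, 60 x 55 x 28 mm, inside the pass box between the two doors, hidden under the roof. Origin: centre of its underside.
- bench_model: The same kind of plaster jaw model, 60 x 55 x 28 mm, on the bench to the robot's right. Origin: centre of its underside.
- jar: A low jar with a lid, 68 mm across, 75 mm tall, on the bench to the right. Origin: centre of its underside.
- can: A low can, 66 mm across, 65 mm tall, on the bench beyond the pass box. Origin: centre of its underside.
- bottle: A bottle, 60 mm across, 130 mm tall, on the bench near the robot, to the right. Origin: centre of its underside.
- screwdriver: A screwdriver, 170 mm long, lying on the bench beyond the pass box. Origin: under its middle.
- brush: A brush, 180 mm long, lying on the bench between robot and pass box. Origin: under its middle.

How it is judged:
On the way, in this order (a step that is already met when the one before it is completed fails the run):
1. with the gate shut (within 2 mm), its tab is pushed on so that the seal is squeezed by 2 mm or more (value of joint gate below 0.002 m and value of joint seal above 0.002 m), for 0.2 s.
2. the latch lever is past its centre (over 1.4 rad) (value of joint latch above 1.4 rad), for 0.2 s.
3. the outer door is wide open (over 1.0 rad) (value of joint outer_door above 1 rad), for 0.2 s.
At the end, for the whole second after the job is handed in: The inner gate is shut (within 3 mm) and let go, the latch lever is past its centre (over 1.4 rad), and the outer door stands still more than 1.0 rad open (value of joint gate below 0.003 m and value of joint seal below 0.001 m and value of joint latch above 1.4 rad and value of joint outer_door above 1 rad and not (velocity of joint outer_door above 0.05 rad/s) and not (velocity of joint outer_door below -0.05 rad/s)); the robot touches nothing.
It fails at once if the outer door leaves its frame (over 0.06 rad) while the inner gate is more than 4 mm open (value of joint outer_door above 0.06 rad and value of joint gate above 0.004 m).
It fails at once if one of the other things (models, jar, can, bottle, screwdriver, brush) is moved by more than 30 mm (distance of any of roof_model, chamber_model, bench_model, jar, can, bottle, screwdriver, brush from where it was at the start of the episode above 0.03 m).
It also fails if it takes over 69 s, if anything falls off the work surface, if the arm or the gripper's body presses on something with over 40 N, if the wrist force passes 120 N, or if a joint passes its speed limit or range.

ROBOT

A 7-joint arm with a two-finger parallel gripper is mounted at the origin on the work surface. World frame = base frame: x ahead of the robot, y to its left, z up, the work surface at z = 0. Lengths are in m, angles in rad, forces in N, time in s.
With the tool pointing down it reaches from about 0.35 to 0.9 m from the base axis. Payload 8.1 kg.
Tool frame: the origin (TCP) lies at the very end of the fingers, on their centre line; the grasp point (between the pads) lies 19 mm behind it (arm.tcp_to_grasp is the z of the grasp point in the tool frame, in m); z points along the fingers, y is the line along which they close (so a half turn about z gives the same grasp; the last joint's range is limited). The gripper opens to 92 mm and grips with 3 to 60 N. Pads are 19 mm wide; open, the fingers measure 130 mm over their backs; the gripper's body (75 mm by 190 mm) begins 47 mm behind the grasp point.
Start: joints at [1.132, 0.434, 0.025, 1.573, -0.012, 1.134, -0.075], TCP at [0.206, -0.59, 0.227] pointing down, gripper open.
Joint ranges: [-2.62, 2.62], [-0.44, 2.09], [-1.27, 1.32], [0.08, 2.57], [-1.32, 4.46], [0.12, 2], [-2.74, 2.74]. Speed limits (rad/s): [2.22, 2.22, 3.01, 3.01, 3.14, 3.14, 3.14].

INTERFACE

Orientations are given as a rotation vector (axis times angle).
In Python, from cell import readout, vision, sign_off, arm gives the robot as it stands. The module is installed in compiled form; this text tells all that it offers.
- The arm moves only by the shell command python3 -m creep 'ROWS' [FORCE]. ROWS is JSON, a list of rows, each a list of 5 numbers: the shift along the tool's x, y, z in units of 4 cm (1.0 is 4 cm), then the turn about the tool's z in units of 4 degrees (1.0 is 4 degrees), then the opening, from 0 (shut) to 1 (fully open). A call has 1 to 12 rows; each row shifts and turns the commanded pose from where the row before left it, along the tool's axes as they then stand; what a row does not reach is not made up. A row lasts 1/8 s, in which the tool goes at most 62.5 mm and 10.7 degrees, less where a joint would pass 70% of its speed; a pose out of reach is approached as far as the arm can. A call with a number of a shift or a turn outside -1 to 1 is refused whole. A call with a gripper value outside its range is refused whole. The fingers move at their own pace and stop on an object; FORCE is the grip in N (left out, the last holds). Time passes only in rows, so rows that do not move let the fingers close. It gives the time, the measured TCP pose, the force, the opening and the grip force at its end, in the units of the state.
- readout.observe(): the state, without advancing time (a new reading comes with each control period).
- vision.get_image(name): name is "side" or "top"; returns a dict with "pixels" (420x560x3 uint8, blue, green, red), "z_map" (420x560 float32, m along the optical axis (not along the pixel's ray), 0 where there is no reading), "camera_matrix" (3x3 intrinsics, pixels), "position" and "rotation" of the camera in the world. Camera axes: x right, y up, looking along -z (the intrinsics and any distortion apply to the point x, -y, -z); pixel columns grow to the right and rows downward; lengths in m; the calibration is good to about 2 mm. A picture is of the moment at which its call begins.
- sign_off(): hands the job in; it is judged then, once.
The state is a dict: "clock": time; "joints": joint angles; "dq": joint speeds; "joint_efforts": joint torques, N m; "position": TCP position; "ee_rot": TCP orientation; "force": force on the tool from outside, world axes, zero at the start; "ft_torque": the same for the moment, N m; "width": opening from 0.0 (shut) to 1.0 (fully open); "gripper_force": force on a finger pad.
Only numpy, scipy, OpenCV 4.12 (cv2) and the standard library are available. Lean on these libraries where they do the work, as an engineer would, in place of code of your own. Each camera call takes 0.05 s, during which the arm holds its last target. There are 200 camera calls.

## Working session

There is one attempt and no reset: what is moved stays moved. The work goes in short steps, Python scripts to look and compute and a shell command to move; the robot and the scene stay as the last step left them, time stands still between calls to the robot, and variables do not carry over. Pictures are saved under pics/ and viewed, at most 10 in all, crops included, and the job is handed in when it is done.

```bash
mkdir -p pics; cat > h.py <<'E'
import numpy as np,cv2
from cell import readout,vision
def grab(n,f=None):
    im=vision.get_image(n)
    if f: cv2.imwrite('pics/'+f,im['pixels'])
    return im
def pts(im):
    K=np.array(im['camera_matrix']);z=im['z_map'];h,w=z.shape
    u,v=np.meshgrid(np.arange(w),np.arange(h))
    c=np.stack([(u-K[0,2])/K[0,0]*z,-(v-K[1,2])/K[1,1]*z,-z],-1)
    R=np.array(im['rotation'])
    if R.shape!=(3,3): R=cv2.Rodrigues(R)[0]
    return c@R.T+np.array(im['position'])
E
python3 - <<'E'
from h import *
s=readout.observe();print(s)
for n in('top','side'):
    im=grab(n,n+'1.png');np.savez(n+'1.npz',**im);print(n,im['position'],im['rotation'],im['camera_matrix'])
E
```

```text
{'clock': 0.0, 'joints': array([ 1.13240295,  0.43526177,  0.02495525,  1.57406489, -0.01162329,
        1.13399604, -0.07512507]), 'dq': array([-7.09575790e-04,  1.04453659e-03, -4.41862333e-05, -2.67015254e-04,
        1.50318632e-03,  1.66224056e-03, -1.84709126e-03]), 'joint_efforts': array([ 3.61220191e-04, -6.67851019e+01,  9.85473208e-01, -3.14471376e+01,
       -6.03116490e-02,  4.28116391e-02,  1.67823614e-04]), 'position': array([ 0.2057492 , -0.58963613,  0.22593312]), 'ee_rot': array([-3.09592256e+00, -5.24594417e-01,  5.94611160e-04]), 'force': array([ 0.29401641, -0.38194115,  0.20672033]), 'ft_torque': array([ 0.00354266, -0.05942317, -0.03365821]), 'gripper_force': 0.0, 'width': 1.0003953406940007}
top [ 0.33703709 -0.15552653  1.2345629 ] [ 0.17209795 -0.13595487 -1.56229318] [[382.99593241   0.         277.78053985]
 [  0.         382.99593241 209.40016348]
 [  0.           0.           1.        ]]
side [0.19903202 0.00803249 1.22345165] [ 0.2124255  -0.32655712 -2.00240904] [[456.19279046   0.         286.1631226 ]
 [  0.         456.19279046 209.00701731]
 [  0.           0.           1.        ]]
```

View pics/top1.png

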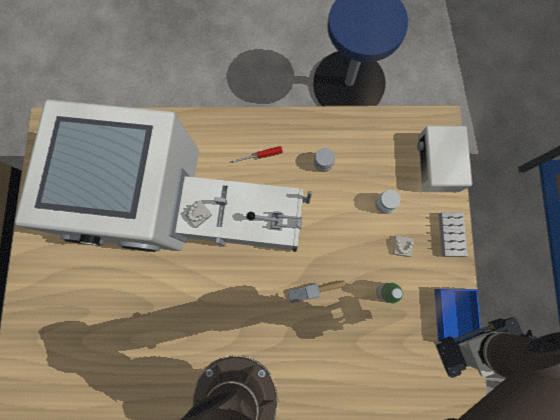

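View pics/side1.png

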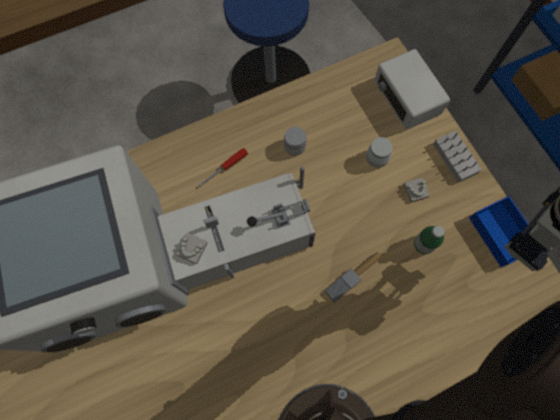

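The top view shows the tunnel at about (180–303, 180–248), with the cabinet to its left. The slot is near column 222, the ball at (251,215), the post at (307,197), and the roof model at (196,211). The side view agrees, with the ball at (252,222) and the post at (301,178).

```bash
python3 - <<'E'
from h import *
for n,roi in(('top',(170,160,320,260)),('side',(150,160,325,300))):
    im=dict(np.load(n+'1.npz'));P=pts(im);x0,y0,x1,y1=roi
    Q=P[y0:y1,x0:x1].reshape(-1,3)
    m=abs(Q[:,2]-.14)<.006;r=Q[m]
    rect=cv2.minAreaRect((r[:,:2]*1000).astype(np.float32));print(n,m.sum(),np.median(r[:,2]),rect,cv2.boxPoints(rect).round())
    t=(Q[:,2]>.150)&(Q[:,2]<.26);
    M=np.zeros(im['z_map'].shape,np.uint8);M[y0:y1,x0:x1]=t.reshape(y1-y0,x1-x0)
    k,L,st,c=cv2.connectedComponentsWithStats(M)
    for i in range(1,k):
        p=P[L==i]
        if len(p)>3:print(st[i],p.mean(0).round(4),p.min(0).round(4),p.max(0).round(4),'top',p[p[:,2]>p[:,2].max()-.006].mean(0).round(4))
    cv2.imwrite(f'pics/{n}crop.png',cv2.resize(im['pixels'][y0:y1,x0:x1],None,fx=4.5 if n=='top' else 4,fy=4.5 if n=='top' else 4,interpolation=2))
E
```

```text
top 5950 0.1393244099904658 ((558.9159545898438, -24.577224731445312), (383.9468994140625, 256.66387939453125), 83.59380340576172) [[ 410. -201.]
 [ 665. -230.]
 [ 708.  152.]
 [ 453.  181.]]
[170 160  14  81 725] [0.5986 0.1605 0.1892] [0.4631 0.148  0.1504] [0.6987 0.178  0.2595] top [0.6556 0.1567 0.2563]
[307 191   5   8  31] [ 0.5877 -0.2176  0.1881] [ 0.5842 -0.223   0.1528] [ 0.5946 -0.2126  0.2086] top [ 0.5895 -0.2175  0.2044]
[214 197  13   8  80] [0.5713 0.0328 0.18  ] [0.566  0.0184 0.1514] [0.5802 0.0489 0.1929] top [0.573  0.0345 0.1892]
[184 201  27  27 397] [0.5384 0.1016 0.1601] [0.5003 0.0654 0.1513] [0.5767 0.1406 0.1747] top [0.5361 0.1065 0.1701]
[246 211  56  18 352] [ 0.52   -0.1217  0.1717] [ 0.4959 -0.196   0.151 ] [ 0.5447 -0.0421  0.1966] top [ 0.5279 -0.0538  0.1926]
side 8058 0.1400681512139741 ((553.18701171875, -21.465530395507812), (384.1260986328125, 271.7409973144531), 82.13208770751953) [[ 392. -193.]
 [ 661. -230.]
 [ 714.  150.]
 [ 445.  187.]]
[300 167   5  13  57] [ 0.5863 -0.2165  0.1855] [ 0.5818 -0.2233  0.1516] [ 0.5942 -0.2119  0.2093] top [ 0.5888 -0.2188  0.2061]
[247 199  64  28 497] [ 0.5179 -0.1229  0.1717] [ 0.4943 -0.1975  0.1501] [ 0.5442 -0.0403  0.1968] top [ 0.5262 -0.0527  0.1932]
[ 150  203   27   97 1115] [0.5311 0.1709 0.2   ] [0.443  0.1492 0.15  ] [0.6875 0.2177 0.2598] top [0.4994 0.1777 0.2569]
[204 216  16  13 130] [0.5691 0.0348 0.1784] [0.5641 0.0192 0.1502] [0.579  0.0513 0.1933] top [0.5715 0.0345 0.1902]
[176 234  32  30 575] [0.5358 0.1028 0.161 ] [0.4986 0.0643 0.1503] [0.5744 0.1427 0.1753] top [0.5319 0.1068 0.1713]
```

View pics/topcrop.png

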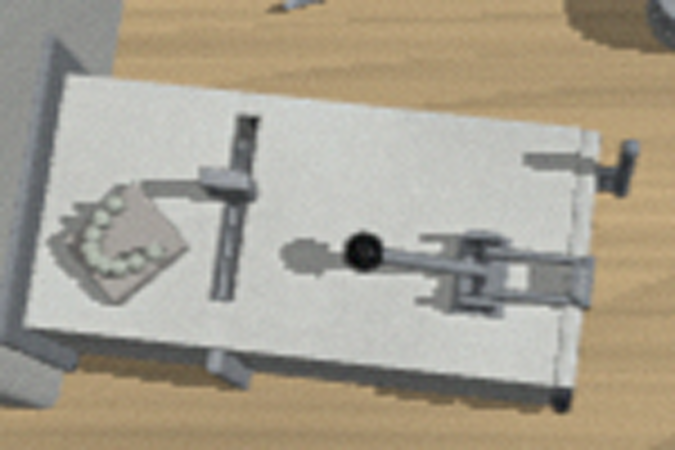

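View pics/sidecrop.png

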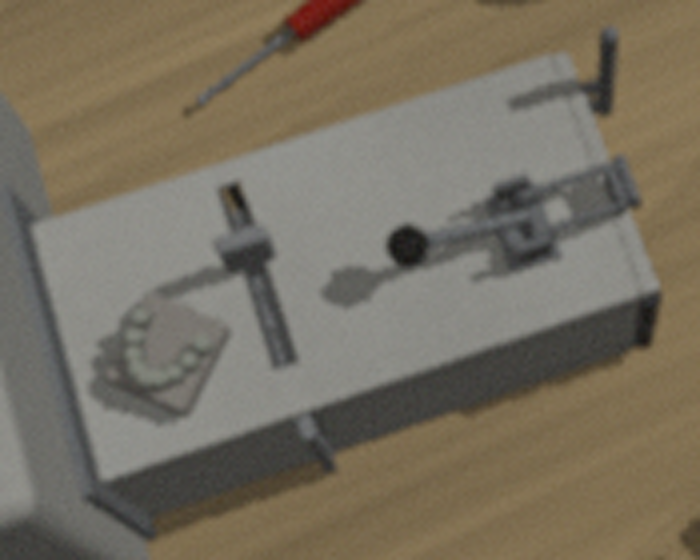

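The gate is roughly 20 mm open. From the post and ball, the box yaw is about -0.109 rad and its origin about (0.5535, 0.0075). I'll turn and lift first.

```bash
cat >> h.py <<'E'
O=np.array([.5535,.0075]);a=-.109
B=np.array([[np.cos(a),-np.sin(a)],[np.sin(a),np.cos(a)]])
def go(lx,ly,z,yaw=None):
    "print shift in tool units to box-frame target (mm)"
    s=readout.observe();R=cv2.Rodrigues(np.array(s['ee_rot']))[0]
    t=np.r_[O+B@[lx/1000,ly/1000],z/1000]
    loc=B.T@(s['position'][:2]-O)*1000
    y=np.degrees(np.arctan2(R[1,1],R[0,1])-a)
    print('t',round(s['clock'],2),'box',loc.round(1),'z',(s['position'][2]*1000).round(1),'tooly yaw in box',y.round(1),'F box',(B.T@s['force'][:2]).round(2),s['force'][2].round(2),'w',s['width'].round(3),'j7',s['joints'][6].round(2))
    print('target',t.round(4),'shift units',(R.T@(t-s['position'])/.04).round(2))
E
python3 -m creep '[[0,0,-0.5,-1,0],[0,0,-0.5,-1,0],[0,0,-0.5,-1,0],[0,0,0,-1,0],[0,0,0,-1,0],[0,0,0,-1,0],[0,0,0,-1,0],[0,0,0,-1,0],[0,0,0,-1,0],[0,0,0,-1,0],[0,0,0,-1,0],[0,0,0,-1,0]]' 10
python3 -m creep '[[0,0,0,-1,0],[0,0,0,-1,0],[0,0,0,-1,0],[0,0,0,-1,0],[0,0,0,0,0]]'
python3 -c "
from h import *
go(-30,30,280)"
```

```text
clock: 1.6
position: [0.2058, -0.5898, 0.2862]
ee_rot: [-2.613, -1.742, -0.0]
force: [-0.1, -0.3, 0.2]
width: 0.005
gripper_force: 0.0
clock: 2.22
position: [0.2058, -0.5899, 0.2863]
ee_rot: [-2.349, -2.085, -0.001]
force: [-0.5, -0.0, -0.3]
width: 0.009
gripper_force: 0.0Traceback (most recent call last):
  File "<string>", line 3, in <module>
    go(-30,30,280)
    ~~^^^^^^^^^^^^
  File "h.py", line 22, in go
    print('t',round(s['clock'],2),'box',loc.round(1),'z',(s['position'][2]*1000).round(1),'tooly yaw in box',y.round(1),'F box',(B.T@s['force'][:2]).round(2),s['force'][2].round(2),'w',s['width'].round(3),'j7',s['joints'][6].round(2))
                                                                                                                                                                                         ^^^^^^^^^^^^^^^^
AttributeError: 'float' object has no attribute 'round'
```

```bash
sed -i "s/s\['width'\].round(3)/round(s['width'],3)/" h.py
python3 -c "
from h import *
go(-30,30,280)"
```

```text
t 2.23 box [-280.7 -631.7] z 286.3 tooly yaw in box -0.5 F box [-0.46 -0.05] -0.3 w 0.009 j7 0.96
target [0.5269 0.0406 0.28  ] shift units [16.6   6.11  0.17]
```

```bash

python3 -m creep '[[0.97,0.36,0,0,0],[0.97,0.36,0,0,0],[0.97,0.36,0,0,0],[0.97,0.36,0,0,0],[0.97,0.36,0,0,0],[0.97,0.36,0,0,0],[0.97,0.36,0,0,0],[0.97,0.36,0,0,0],[0.97,0.36,0,0,0],[0.97,0.36,0,0,0],[0.97,0.36,0,0,0],[0.97,0.36,0,0,0]]'
python3 -m creep '[[0.97,0.36,0,0,0],[0.97,0.36,0,0,0],[0.97,0.36,0,0,0],[0.97,0.36,0,0,0],[0.97,0.36,0,0,0],[0,0,0,0,0]]'
python3 -c "
from h import *
go(-30,30,160)"
```

```text
clock: 3.72
position: [0.4327, -0.1469, 0.2867]
ee_rot: [2.351, 2.084, -0.0]
force: [0.1, -0.3, 0.2]
width: 0.005
gripper_force: 0.0
clock: 4.47
position: [0.5272, 0.0396, 0.2865]
ee_rot: [-2.344, -2.089, -0.002]
force: [-0.3, -0.8, -0.1]
width: 0.01
gripper_force: 0.0
t 4.47 box [-29.6  29.1] z 286.5 tooly yaw in box -0.3 F box [-0.22 -0.82] -0.12 w 0.01 j7 -0.47
target [0.5269 0.0406 0.16  ] shift units [ 0.02 -0.01  3.16]
```

```bash

python3 -m creep '[[0,0,0.8,0,0],[0,0,0.8,0,0],[0,0,0.8,0,0],[0,0,0.7,0,0],[0,0,0,0,0],[0,0,0,0,0]]'
python3 -m creep '[[0,0.2,0,0,0],[0,0.2,0,0,0],[0,0.1,0,0,0],[0,0.1,0,0,0],[0,0,0,0,0]]'
python3 -c "
from h import *
go(10,30,160)
grab('top','t2.png');grab('side','s2.png')
a=cv2.imread('pics/t2.png')[160:260,170:320];b=cv2.imread('pics/s2.png')[160:290,150:325]
cv2.imwrite('pics/c2.png',np.hstack([cv2.resize(a,(390,300)),cv2.resize(b,(404,300))]))"
```

```text
clock: 5.22
position: [0.5272, 0.0357, 0.1637]
ee_rot: [2.349, 2.085, 0.001]
force: [-0.4, -0.1, 0.7]
width: 0.003
gripper_force: 0.0
clock: 5.85
position: [0.5507, 0.0333, 0.1626]
ee_rot: [-2.349, -2.086, 0.0]
force: [-0.5, 0.4, 0.1]
width: 0.001
gripper_force: 0.0
t 5.85 box [-5.6 25.3] z 162.6 tooly yaw in box -0.5 F box [-0.57  0.35] 0.12 w 0.001 j7 -0.55
target [0.5667 0.0362 0.16  ] shift units [0.12 0.39 0.07]
```

View pics/c2.png

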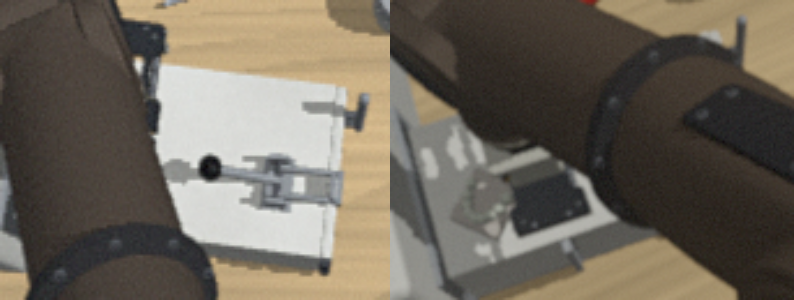

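The forearm hides the tab in both views, so I'll go by force. I'll push slowly and read the force at each step.

```bash

python3 -m creep '[[0.1,0.1,0,0,0],[0,0.1,0,0,0],[0,0,0,0,0]]' | grep -E 'pos|force: \['
python3 -m creep '[[0,0.1,0,0,0],[0,0.1,0,0,0],[0,0,0,0,0]]' | grep -E 'pos|force: \['
python3 -c "
from h import *
go(10,30,160)"
```

```text
position: [0.5594, 0.0365, 0.1627]
force: [-0.3, -0.6, -0.5]
position: [0.5674, 0.0353, 0.1627]
force: [1.1, -0.0, -0.1]
t 6.7 box [10.8 29.1] z 162.7 tooly yaw in box -0.5 F box [1.05 0.09] -0.14 w 0.006 j7 -0.55
target [0.5667 0.0362 0.16  ] shift units [ 0.02 -0.02  0.07]
```

```bash

for i in 1 2; do python3 -m creep '[[0,0.05,0,0,0],[0,0.05,0,0,0],[0,0,0,0,0]]' | grep -E 'pos|force: \['; done
python3 -c "
from h import *
go(10,30,160)"
```

```text
position: [0.5705, 0.0349, 0.1626]
force: [-2.4, 0.2, 1.9]
position: [0.5741, 0.0345, 0.1626]
force: [-7.0, 1.7, 2.4]
t 7.45 box [17.5 29.1] z 162.6 tooly yaw in box -0.5 F box [-7.09  0.9 ] 2.42 w 0.007 j7 -0.55
target [0.5667 0.0362 0.16  ] shift units [ 0.02 -0.19  0.06]
```

```bash

for i in 1 2; do python3 -m creep '[[0,0.04,0,0,0],[0,0,0,0,0],[0,0,0,0,0]]' | grep -E 'pos|force: \['; done
python3 -c "
from h import *
go(10,30,160)"
```

```text
position: [0.5748, 0.0345, 0.1625]
force: [-9.4, 0.9, 5.3]
position: [0.5753, 0.0344, 0.1623]
force: [-13.6, 0.7, 5.7]
t 8.2 box [18.7 29.2] z 162.3 tooly yaw in box -0.5 F box [-13.63  -0.78] 5.75 w 0.004 j7 -0.55
target [0.5667 0.0362 0.16  ] shift units [ 0.02 -0.22  0.06]
```

The force rose softly from about 2 N to 7 N, then turned solid at 13 N, which is the full seal squeeze. I'll back off, lift and check by camera.

```bash

python3 -m creep '[[0,-0.2,0,0,0],[0,-0.4,0,0,0],[0,-0.4,0,0,0],[0,0,-1,0,0],[0,0,-1,0,0],[0,0,-0.5,0,0],[0,0,0,0,0]]' | grep force:
# step back over towards -y clear of view
python3 -m creep '[[-1,-0.2,0,0,0.6],[-1,-0.2,0,0,0.6],[-0.3,0,0,0,0.6],[0,0,0,0,0.6],[0,0,0,0,0.6]]'
python3 - <<'E'
from h import *
for n,(x0,y0,x1,y1) in (('top',(195,180,240,240)),('side',(190,190,240,270))):
    im=grab(n,n+'3.png');P=pts(im)[y0:y1,x0:x1].reshape(-1,3);L=(P[:,:2]-O)@B*1000;z=P[:,2]
    m=(z>.15)&(z<.2)&(abs(L[:,1]-30)<20)&(abs(L[:,0])<60)
    print(n,m.sum(), L[m].mean(0) if m.any() else '', [np.percentile(L[m&(z>.183)],[5,50,95],axis=0).round(1) if (m&(z>.183)).any() else ''])
go(-20,-63,162)
a=cv2.imread('pics/top3.png')[160:260,170:320];b=cv2.imread('pics/side3.png')[160:290,150:325]
cv2.imwrite('pics/c3.png',np.hstack([cv2.resize(a,(390,300)),cv2.resize(b,(404,300))]))
E
```

```text
force: [0.5, 0.3, 0.2]
gripper_force: 0.0
clock: 9.7
position: [0.5118, -0.0493, 0.2624]
ee_rot: [-2.346, -2.088, -0.001]
force: [-0.2, 1.2, 0.3]
width: 0.502
gripper_force: 0.0
top 0  ['']
side 132 [32.0338951  28.96340936] [array([[29.5, 15. ],
       [34. , 29.6],
       [39.7, 43.1]])]
t 9.8 box [-35.3 -61. ] z 262.6 tooly yaw in box -0.4 F box [0.58 0.3 ] -0.83 w 0.573 j7 -0.3
target [ 0.5268 -0.053   0.162 ] shift units [-0.05  0.38  2.51]
```

View pics/c3.png

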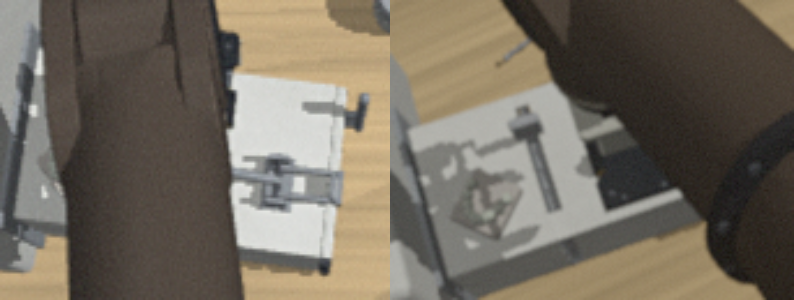

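The side view at left-centre shows the tab at the far end of its slot (about (525,120) in the composite). Its face is at x≈29.5, so the gate is shut. Next is the ball.

```bash

python3 -m creep '[[-0.05,0.38,0,0,0.6],[0,0,0.7,0,0.6],[0,0,0.7,0,0.6],[0,0,0.6,0,0.6],[0,0,0,0,0.6],[0,0,0,0,0.6]]' | grep force:
python3 -c "
from h import *
go(-20,-63,162)"
```

```text
force: [0.3, -0.8, 0.8]
gripper_force: 0.0
t 10.55 box [-19.1 -64.2] z 183.5 tooly yaw in box -0.5 F box [ 0.42 -0.71] 0.82 w 0.599 j7 -0.36
target [ 0.5268 -0.053   0.162 ] shift units [ 0.03 -0.02  0.54]
```

```bash

python3 -m creep '[[0,0,0.54,0,0.6],[0,0,0,0,0.6],[0,0,0,0,0.2],[0,0,0,0,0.2],[0,0,0,0,0.2],[0,0,0,0,0.2],[0,0,0,0,0.2],[0,0,0,0,0.2]]' 8
python3 -c "
from h import *
go(-20,-63,162)
for d in (0,10,20,30,40,50,60,70,75,80,85,90): 
  t=np.radians(15+d);print(d,round((-135+75*np.cos(t)+62.6)/40,2),round((162+75*np.sin(t)-181.4)/40,2))"
```

```text
clock: 11.55
position: [0.528, -0.0547, 0.1618]
ee_rot: [2.347, 2.085, 0.004]
force: [5.1, -0.8, -0.5]
width: 0.271
gripper_force: 8.0
t 11.55 box [-18.5 -64.6] z 161.8 tooly yaw in box -0.5 F box [ 5.19 -0.25] -0.48 w 0.271 j7 -0.37
target [ 0.5268 -0.053   0.162 ] shift units [ 0.04 -0.04 -0.01]
0 0.0 0.0
10 -0.11 0.31
20 -0.27 0.59
30 -0.48 0.84
40 -0.73 1.05
50 -1.02 1.21
60 -1.32 1.33
70 -1.65 1.38
75 -1.81 1.39
80 -1.97 1.38
85 -2.14 1.36
90 -2.3 1.33
```

```bash

python3 -m creep '[[0,-0.04,0,0,0.2],[-0.11,0,-0.31,0,0.2],[-0.16,0,-0.28,0,0.2],[-0.21,0,-0.25,0,0.2],[-0.25,0,-0.21,0,0.2],[-0.29,0,-0.16,0,0.2],[-0.30,0,-0.12,0,0.2],[0,0,0,0,0.2]]' 12
python3 -m creep '[[-0.33,0,-0.05,0,0.2],[-0.32,0,0,0,0.2],[-0.33,0,0.05,0,0.2],[-0.30,0,0.11,0,0.2],[0,0,0,0,0.2],[0,0,0,0,0.2],[0,0,0,0,0.2]]'
python3 -c "
from h import *
go(-20,-167,211)"
```

```text
clock: 12.55
position: [0.5221, -0.1079, 0.2161]
ee_rot: [2.346, 2.081, 0.008]
force: [11.5, 0.1, -0.3]
width: 0.274
gripper_force: 12.0
clock: 13.42
position: [0.5166, -0.158, 0.2117]
ee_rot: [2.344, 2.082, 0.009]
force: [12.2, -3.6, 1.6]
width: 0.272
gripper_force: 12.0
t 13.43 box [ -18.7 -168.6] z 211.7 tooly yaw in box -0.5 F box [12.54 -2.21] 1.59 w 0.272 j7 -0.13
target [ 0.5155 -0.1563  0.211 ] shift units [ 0.04 -0.03  0.02]
```

```bash

python3 -m creep '[[0,0,0,0,0.6],[0,0,0,0,0.6],[0,0,0,0,0.6],[0,0,0,0,0.6],[0,0,-0.8,0,0.6],[0,0,-0.8,0,0.6],[0,0,-0.4,-1,0.6],[0,0.8,0,-1,0.6],[0,0.8,0,-1,0.6],[0,0.8,0,-1,0.6],[0,0.8,0,-1,0.6],[0,0,0,0,0.6]]' | grep -E 'force'
python3 - <<'E'
from h import *
for n,f in(('top','t4'),('side','s4')):
    P=pts(grab(n,f+'.png'));L=(P[...,:2]-O)@B*1000;z=P[...,2]
    m=(abs(L[...,0]+20)<25)&(L[...,1]<-40)&(L[...,1]>-200)&(z>.2)&(z<.242)
    print(n,m.sum(),L[m].mean(0),z[m].max() if m.any() else '')
go(60,-220,285)
a=cv2.imread('pics/t4.png')[130:290,140:340];b=cv2.imread('pics/s4.png')[120:290,130:340]
cv2.imwrite('pics/c4.png',np.hstack([cv2.resize(a,(400,320)),cv2.resize(b,(395,320))]))
E
```

```text
force: [-0.3, -0.4, 0.3]
gripper_force: 0.0
top 0 [nan nan] 
side 117 [ -22.26131163 -176.50959346] 0.23854402132537733
t 15.03 box [ 102.7 -147.4] z 289.4 tooly yaw in box 19.5 F box [0.19 0.95] 0.18 w 0.6 j7 0.15
target [ 0.5892 -0.2177  0.285 ] shift units [-1.35 -1.61  0.11]<stdin>:5: RuntimeWarning: Mean of empty slice.
  ret = um.true_divide(
```

View pics/c4.png

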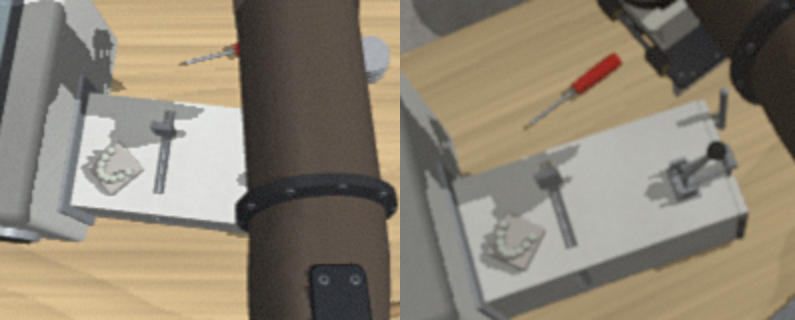

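The side view shows the ball at (715,150), now over on the door side, so the latch is past centre at its stop. The tab is still at the far end of its slot. Next I turn to straddle the post.

```bash

python3 -m creep '[[0,0,0,-1,0.6],[0,0,0,-1,0.6],[0,0,0,-1,0.6],[0,0,0,-1,0.6],[0,0,0,-1,0.6],[0,0,0,-1,0.6],[0,0,0,-1,0.6],[0,0,0,-1,0.6],[0,0,0,-1,0.6],[0,0,0,-1,0.6],[0,0,0,-1,0.6],[0,0,0,-1,0.6]]' | grep -E 'force'
python3 -m creep '[[0,0,0,-1,0.6],[0,0,0,-1,0.6],[0,0,0,-1,0.6],[0,0,0,-1,0.6],[0,0,0,0,0.6]]' | grep -E 'force'
python3 -c "
from h import *
go(60,-220,285)"
```

```text
force: [0.4, -0.6, -0.3]
gripper_force: 0.0
force: [-0.1, -0.1, 0.8]
gripper_force: 0.0
t 17.15 box [ 102.4 -148.2] z 290.2 tooly yaw in box 83.4 F box [-0.05 -0.11] 0.76 w 0.599 j7 1.16
target [ 0.5892 -0.2177  0.285 ] shift units [ 0.85 -1.9   0.13]
```

```bash

python3 -m creep '[[0.4,-0.9,0,0,0.6],[0.45,-0.9,0,0,0.6],[0,-0.1,0,0,0.6],[0,0,0.7,0,0.6],[0,0,0.7,0,0.6],[0,0,0,0,0.6],[0,0,0,0,0.6]]' | grep -E 'force'
python3 -c "
from h import *
go(60,-220,183)"
```

```text
force: [-0.2, 0.4, 1.0]
gripper_force: 0.0
t 18.02 box [  61.3 -218.7] z 235.2 tooly yaw in box 83.5 F box [-0.23  0.33] 0.98 w 0.6 j7 1.24
target [ 0.5892 -0.2177  0.183 ] shift units [ 0.03 -0.04  1.3 ]
```

```bash

python3 -m creep '[[0.03,-0.04,0.65,0,0.6],[0,0,0.65,0,0.6],[0,0,0,0,0.6],[0,0,0,0,0.08],[0,0,0,0,0.08],[0,0,0,0,0.08],[0,0,0,0,0.08],[0,0,0,0,0.08],[0,0,0,0,0.08]]' 8
python3 -c "
from h import *
go(60,-220,183)
p=np.array([145,-24]);
for d in range(0,78,6):
  t=np.radians(-d);q=np.array([[np.cos(t),-np.sin(t)],[np.sin(t),np.cos(t)]])@p-p;print(d,(q/40).round(2))
"
```

```text
clock: 19.15
position: [0.5886, -0.2183, 0.1821]
ee_rot: [0.349, 3.122, -0.0]
force: [-0.3, 0.3, 1.4]
width: 0.131
gripper_force: 8.0
t 19.15 box [  59.5 -220.7] z 182.1 tooly yaw in box 83.5 F box [-0.28  0.23] 1.43 w 0.131 j7 1.21
target [ 0.5892 -0.2177  0.183 ] shift units [-0.01  0.02 -0.02]
0 [0. 0.]
6 [-0.08 -0.38]
12 [-0.2  -0.74]
18 [-0.36 -1.09]
24 [-0.56 -1.42]
30 [-0.79 -1.73]
36 [-1.04 -2.02]
42 [-1.33 -2.27]
48 [-1.65 -2.5 ]
54 [-1.98 -2.69]
60 [-2.33 -2.84]
66 [-2.7  -2.96]
72 [-3.08 -3.03]
```

```bash

python3 -m creep '[[0.02,-0.25,0,1,0.08],[0.02,-0.25,0,1,0.08],[0.02,-0.25,0,1,0.08],[0.02,-0.25,0,1,0.08],[0.02,-0.25,0,1,0.08],[0.02,-0.25,0,1,0.08],[0,0,0,0,0.08]]'
python3 -c "
from h import *
go(-85+0,-196,182)
s=readout.observe();l=(B.T@(s['position'][:2]-O)*1000)-[-85,-196];print(np.linalg.norm(l),-np.degrees(np.arctan2(l[1],l[0]))-9.4)"
```

```text
clock: 20.02
position: [0.5604, -0.2717, 0.182]
ee_rot: [-0.991, -2.98, 0.001]
force: [-3.1, -0.0, 3.5]
width: 0.126
gripper_force: 8.0
t 20.02 box [  37.2 -276.8] z 182.0 tooly yaw in box 59.5 F box [-3.03 -0.36] 3.48 w 0.126 j7 0.94
target [ 0.4477 -0.1781  0.182 ] shift units [3.66 0.19 0.  ]
146.53828265073489 24.066295270081973
```

The door is following at 24° on the right radius, so I'll continue.

```bash

python3 -m creep '[[0.02,-0.25,0,1,0.08],[0.02,-0.25,0,1,0.08],[0.02,-0.25,0,1,0.08],[0.02,-0.25,0,1,0.08],[0.02,-0.25,0,1,0.08],[0.02,-0.25,0,1,0.08],[0.02,-0.25,0,1,0.08],[0.02,-0.25,0,1,0.08],[0,0,0,0,0.08]]'|grep force
python3 -m creep '[[0.02,-0.25,0,1,0.08],[0.02,-0.25,0,1,0.08],[0.02,-0.25,0,1,0.08],[0.02,-0.25,0,1,0.08],[0.02,-0.25,0,1,0.08],[0,0,0,0,0.08],[0,0,0,0,0.08]]'
python3 -c "
from h import *
go(-85+0,-196,182)
s=readout.observe();l=(B.T@(s['position'][:2]-O)*1000)-[-85,-196];print(np.linalg.norm(l),-np.degrees(np.arctan2(l[1],l[0]))-9.4)"
```

```text
force: [-0.4, 2.0, 1.6]
gripper_force: 8.0
clock: 22.02
position: [0.4472, -0.3237, 0.182]
ee_rot: [2.194, 2.249, 0.0]
force: [-0.7, 1.6, 2.4]
width: 0.125
gripper_force: 8.0
t 22.02 box [ -69.6 -340.8] z 182.0 tooly yaw in box 7.7 F box [-0.87  1.5 ] 2.38 w 0.125 j7 0.32
target [ 0.4477 -0.1781  0.182 ] shift units [ 3.64  0.1  -0.  ]
145.65127908937907 74.53205874287974
```

```bash

python3 -m creep '[[0,0,0,0,0.5],[0,0,0,0,0.5],[0,0,0,0,0.5],[0,0,0,0,0.5],[0,0,-0.6,0,0.5],[0,0,-0.8,0,0.5],[0,0,-0.8,0,0.5],[-0.8,0,-0.5,0,0.5],[-1,0,0,0,0.5],[-1,0,0,0,0.5],[-1,0,0,0,0.5],[-1,0,0,0,0.5]]'
python3 -m creep '[[-1,0,0,0,0.5],[-1,0,0,0,0.5],[0,0,0,0,0.5],[0,0,0,0,0.5]]'|grep force
python3 - <<'E'
from h import *
for n,f in(('top','t5'),('side','s5')): grab(n,f+'.png')
a=cv2.imread('pics/t5.png');b=cv2.imread('pics/s5.png')
cv2.imwrite('pics/c5.png',cv2.resize(np.hstack([a[90:330,130:430],b[90:330,130:480]]),(796,294)))
E
```

```text
clock: 23.52
position: [0.4506, -0.5173, 0.2899]
ee_rot: [2.197, 2.245, -0.0]
force: [-0.3, -0.8, 0.1]
width: 0.499
gripper_force: 0.0
force: [-0.2, 0.0, 0.0]
gripper_force: 0.0
```

View pics/c5.png

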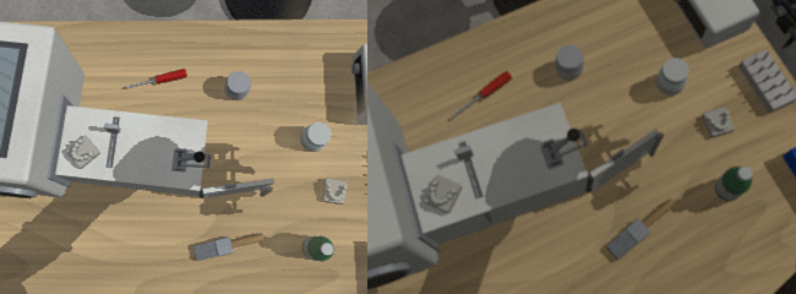

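The door stands wide open, running from (205,190) to (270,185). The latch is over, with its ball at (200,157), and the tab is at the shut end at (112,125). The other things are in place and the arm is clear.

```bash
python3 -c "
from cell import sign_off
print(sign_off())"
```

```text
the job is handed in; nothing more can be done
None
```

The job is handed in: the gate is shut (it was about 20 mm open; I pushed until the seal went solid), the latch is past its centre, the outer door is open about 1.3 rad, the other things look unmoved, and sign-off gave no verdict.

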